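Wake and tare the scale under the soap pot

ROBOT

A 6-joint arm with a two-finger parallel gripper is mounted at the origin on the work surface. World frame = base frame: x ahead of the robot, y to its left, z up, the work surface at z = 0. Lengths are in m, angles in rad, forces in N, time in s.
With the tool pointing down it reaches from about 0.375 to 0.9 m from the base axis. Payload 3.1 kg.
Tool frame: the origin (TCP) lies at the very end of the fingers, on their centre line; the grasp point (between the pads) lies 19 mm behind it (robot.hold_point_z is the z of the grasp point in the tool frame, in m); z points along the fingers, y is the direction in which the jaws open and shut (so a half turn about z gives the same grasp; the last joint's range is limited). The gripper opens to 87 mm and grips with 3 to 60 N. Pads are 19 mm wide; open, the fingers measure 117 mm over their backs; the gripper's body (75 mm by 190 mm) begins 51 mm behind the grasp point.
Start: joints at [1.058, 0.527, 1.433, -0, 1.181, -0.178], TCP at [0.205, 0.59, 0.223] pointing down, gripper open.
Joint ranges: [-3.08, 3.08], [-0.75, 2.2], [0.22, 2.44], [-1.43, 4.57], [0, 2.65], [-2.85, 2.85]. Speed limits (rad/s): [2.79, 2.79, 3.14, 3.14, 3.14, 3.14].

INTERFACE

Orientations are given as a unit quaternion [x, y, z, w].
In Python, from rig import robot, viewer, spotter gives the robot as it stands.
- The arm moves only by the shell command python3 -m crank 'ROWS' [FORCE]. ROWS is text: rows parted by semicolons, each of 7 numbers parted by spaces: the turn, a rotation vector about the tool's x, y, z in units of 5 degrees (1.0 is 5 degrees), then the shift along the tool's x, y, z in units of 40 mm (1.0 is 40 mm), then the gripper's target within -1 to 1 (shut at 1, half-way at 0, fully open at -1). A call has 1 to 5 rows; each row shifts and turns the pose as measured when the row begins, along the tool's axes as they then stand; what a row does not reach is not made up. A row lasts 1/8 s, in which the tool goes at most 62.5 mm and 10.7 degrees, less where a joint would pass 70% of its speed; a pose out of reach is approached as far as the arm can. A call is refused whole if a number of a shift passes 1 or a number of a turn 1, either way. A call with a gripper value outside its range is refused whole. The fingers move at their own pace and stop on an object; FORCE is the grip in N (left out, the last holds). Time passes only in rows, so rows that do not move let the fingers close. It gives the time, the measured TCP pose, the force and the opening at its end, in the units of the state.
- robot.get_obs(): the state, without advancing time (a new reading comes with each control period).
- viewer.camera(name): name is "side" or "top" or "wrist"; returns a dict with "img" (420x560x3 uint8, red, green, blue), "camera_matrix" (3x3 intrinsics, pixels), "xyz" and "attitude" of the camera in the world. Camera axes: x right, y down, z forward; pixel columns grow to the right and rows downward; lengths in m; the calibration is good to about 2 mm. A picture is of the moment at which its call begins. There is no depth.
- robot.hand_in(): hands the job in, once; it reports no verdict.
Trained networks look in a picture, given as the dict that the camera call returned (one of the last four; its "shot" number tells which), for a name from the list of things; names that differ only in an ending like _2 or _b are one class to them, and where a whole thing is asked for, a point or a joint stands for the part that bears it (a point fixed in the world has none). Each returns a list of dicts, best first, with "score" (0 to 1); they miss things now and then, are a little off and sometimes report something else, mostly with a low value. They report only what shows in the picture. A call takes as long as a camera call.
- spotter.boxes_of(name, picture): "at" ([x, y, z] in m, in the coordinates of the camera as it stood for that picture, good to about 4 mm: the middle of the surface that is visible of it).
The state is a dict: "time": time; "q": joint angles; "joint_velocities": joint speeds; "joint_torque": joint torques, N m; "position": TCP position; "tool_rot": TCP orientation; "ft_force": force on the tool from outside, world axes, zero at the start; "moment": the same for the moment, N m; "grip_width": finger opening in m.
Only numpy, scipy, OpenCV 4.12 (cv2) and the standard library are available. Lean on these libraries where they do the work, as an engineer would, in place of code of your own. Each camera call takes 0.05 s, during which the arm holds its last target.

TASK

The electronic scale that the steel pot stands on has gone to sleep: press its round power key to wake it, let that key come up, then press its wide tare key so that the empty pot reads zero. Press each key lightly with the fingertips until it is down, let it come back up and draw the hand clear. Do not press any other key on either scale, and do not shift or lift the pot or anything else standing on the bench.

Things in the scene. Friction and masses are not known exactly. Their poses are not given: they have to be found in the camera images.
- pot_scale: bench scale that carries the steel pot, on the left or the right: white, fixed, 300 (x) x 230 mm (y). Origin: centre of its underside; x from its keypad to its back, y to the left as the robot sees it. Four grey keys in a row at x = -118 mm, tops 54 mm above the bench, 8 mm above the black keypad. Display behind them at x = -88 to -50, up to 56 mm high. Weighing plate centred at x = +52 mm, top 56 mm high.
- tub_scale: the second, identical scale, which carries the white plastic tub; same sizes, keys, origin and axes as the pot's scale. None of its keys is to be pressed.
- pot_power_top (a point): centre of the top face of the power key of the pot's scale: round, 18 mm across, at the left end of the row (y = +80 mm from the scale's middle), 54 mm above the bench when up. Axes as the scale's.
- pot_tare_top (a point): centre of the top face of the tare key of the pot's scale: the only wide one, 36 mm along y and 18 mm along x, third from the left (y = -22 mm), 54 mm above the bench when up. Axes as the scale's.
- pot_power (a joint): travel of the power key of the pot's scale. Joint value in m: 0 = up, 0.004 = pressed right down, and the switch under it acts at about 2.5 mm; a spring brings it back (about 1.2 N to start it, 2.9 N at 2.5 mm, 4.0 N fully down).
- pot_tare (a joint): travel of the tare key of the pot's scale. Joint value in m: 0 = up, 0.004 = pressed right down, and the switch under it acts at about 2.5 mm; a spring brings it back (about 1.2 N to start it, 2.9 N at 2.5 mm, 4.0 N fully down).
- pot_unit (a joint): travel of the units key of the pot's scale: 0 = up, 0.004 m = down, light spring. Key square, 16 mm along y, second from the left (y = +34 mm). To be left up.
- pot_print (a joint): travel of the print key of the pot's scale: 0 = up, 0.004 m = down, light spring. Key square, 16 mm along y, at the right end (y = -78 mm). To be left up.
- tub_power (a joint): travel of the power key of the tub's scale: 0 = up, 0.004 m = down, light spring. Key round, 18 mm, at the left end (y = +80 mm). To be left up.
- tub_unit (a joint): travel of the units key of the tub's scale: 0 = up, 0.004 m = down, light spring. Key square, 16 mm along y, second from the left (y = +34 mm). To be left up.
- tub_tare (a joint): travel of the tare key of the tub's scale: 0 = up, 0.004 m = down, light spring. Key wide, 36 mm, third from the left (y = -22 mm). To be left up.
- tub_print (a joint): travel of the print key of the tub's scale: 0 = up, 0.004 m = down, light spring. Key square, 16 mm along y, at the right end (y = -78 mm). To be left up.
- pot: empty stainless-steel pot, 180 mm across and 110 mm high, with two black loop handles at its sides (+y and -y, 248 mm over both), loose on the weighing plate of its scale, so its rim is 166 mm above the bench; its front wall stands about 75 mm or more behind the keys' centres. Origin: centre of its underside. About 0.7 kg.
- tub: empty white plastic tub with a wire bail, 178 mm across and 120 mm high, loose on the weighing plate of the second scale. Origin: centre of its underside.
- jar: glass jar with a metal lid, 60 mm across and 68 mm high, on the bench between the two keypads. Origin: centre of its underside.
- bottle_mid: small amber bottle, 62 mm across and 165 mm high, on the bench between the backs of the scales. Origin: centre of its underside.
- bottle_side: large amber bottle, 80 mm across and 205 mm high, on the bench to the left of the left-hand scale. Origin: centre of its underside.
- beaker: glass beaker, 76 mm across and 105 mm high, on the bench to the right of the right-hand scale. Origin: centre of its underside.
- bowl: red plastic bowl, 136 mm across and 52 mm high, on the bench near the robot on its right. Origin: centre of its underside.
- spatula: spatula 240 mm long lying flat on the bench near the robot on its left. Origin: centre of its underside.

How it is judged:
By the outcome, as a careful person would: the job done as asked, in the order asked, and still so for the second after the job is handed in, with the robot touching nothing.
It also fails if it takes over 38 s, if anything falls off the work surface, if the arm or the gripper's body presses on something with over 40 N, if the wrist force passes 120 N, or if a joint passes its speed limit or range.

## Working session

There is one attempt and no reset: what is moved stays moved. The work goes in short steps, Python scripts to look and compute and a shell command to move; the robot and the scene stay as the last step left them, time stands still between calls to the robot, and variables do not carry over. Pictures are saved under pics/ and viewed, and the job is handed in when it is done.

```bash
ls; mkdir -p pics; python3 - <<'E'
from rig import robot, viewer, spotter
import cv2
for n in ["top","side"]:
    p=viewer.camera(n); cv2.imwrite(f"pics/{n}0.png",p["img"][:,:,::-1])
    print(n,p["camera_matrix"],p["xyz"],p["attitude"])
    import numpy as np
    from scipy.spatial.transform import Rotation as R
    a=np.array(p["attitude"]); M=a if a.shape==(3,3) else R.from_quat(a).as_matrix()
    for o in ["pot_scale","tub_scale","pot","tub","jar","pot_power_top","pot_tare_top"]:
        for d in spotter.boxes_of(o,p)[:2]: print(o,round(d["score"],2),np.round(M@np.array(d["at"])+p["xyz"],3))
o=robot.get_obs();print(o)
E
```

```text
pics
top [[505.58148918   0.         272.84490719]
 [  0.         505.58148918 202.81916566]
 [  0.           0.           1.        ]] [2.8440370e-01 7.9647469e-04 1.7322813e+00] [-0.69883359  0.7111509  -0.05476562  0.05382144]
pot_scale 0.6 [0.533 0.216 0.046]
tub_scale 0.87 [ 0.567 -0.203  0.052]
pot 0.77 [0.667 0.221 0.06 ]
tub 0.62 [ 0.702 -0.213  0.067]
side [[455.65786397   0.         272.10338793]
 [  0.         455.65786397 216.87368554]
 [  0.           0.           1.        ]] [ 0.41179379 -1.06574679  0.76890856] [ 0.87390541 -0.04721648  0.02384825 -0.48320928]
pot_scale 0.84 [0.551 0.132 0.05 ]
tub_scale 0.75 [ 0.584 -0.288  0.051]
pot 0.69 [0.653 0.156 0.125]
tub 0.86 [ 0.685 -0.236  0.129]
jar 0.56 [ 0.501 -0.017  0.047]
{'time': 0.8, 'q': array([ 1.05847101e+00,  5.27440115e-01,  1.43268768e+00, -3.98954079e-06,
        1.18138014e+00, -1.78531529e-01]), 'joint_velocities': array([-0.00024378,  0.00089057,  0.00152219,  0.00080564,  0.00045762,
        0.00092177]), 'joint_torque': array([-3.68754054e-04, -4.39950728e+01, -1.76982486e+01,  6.34477520e-02,
        5.02913422e-02, -7.09290248e-06]), 'position': array([0.20475694, 0.59050041, 0.22258916]), 'tool_rot': array([1.66122418e-01, 9.86105137e-01, 3.92313508e-05, 1.60789608e-05]), 'ft_force': array([0.8672529 , 0.26061351, 0.24743747]), 'moment': array([ 0.00781264,  0.06598167, -0.01835497]), 'grip_width': 0.08714502354521919}
```

View pics/top0.png

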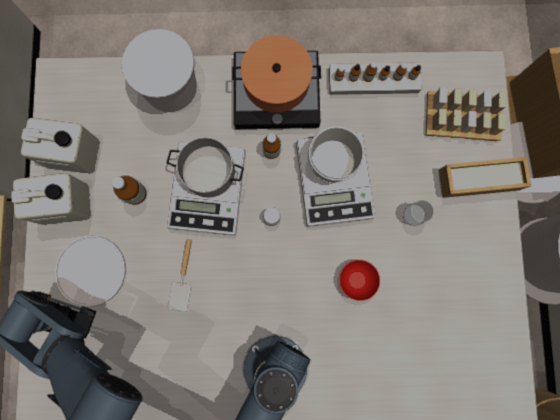

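View pics/side0.png

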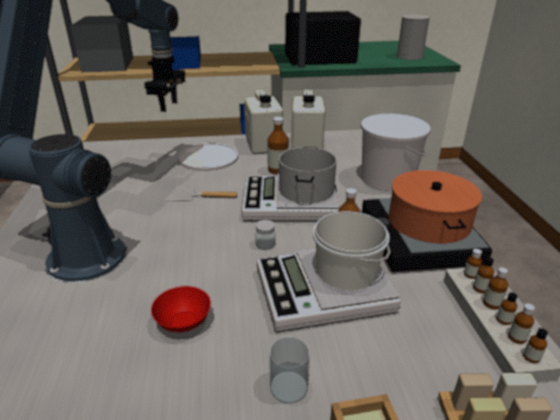

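The steel pot with black handles is on the left scale (top picture, pot about (205,165), keypad about (203,220)). I'll zoom in on its keypad.

```bash
python3 - <<'E'
import cv2
a=cv2.imread("pics/top0.png")[125:245,150:260]
cv2.imwrite("pics/z_top.png",cv2.resize(a,None,fx=5,fy=5,interpolation=cv2.INTER_CUBIC))
a=cv2.imread("pics/side0.png")[145:225,235:345]
cv2.imwrite("pics/z_side.png",cv2.resize(a,None,fx=7,fy=7,interpolation=cv2.INTER_CUBIC))
E
```

```text
(no output)
```

View pics/z_top.png

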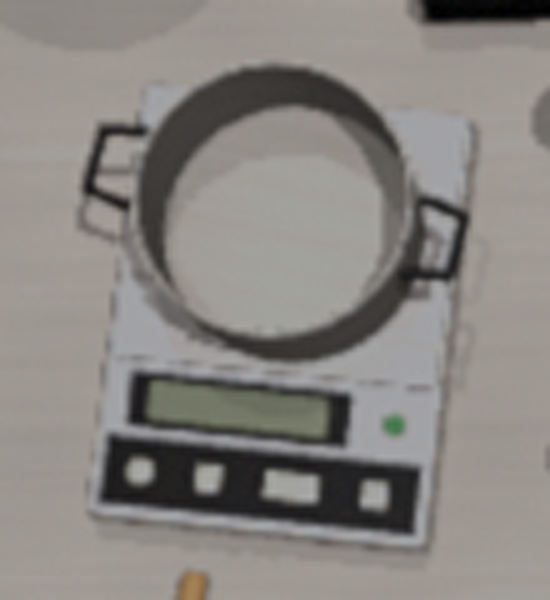

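View pics/z_side.png

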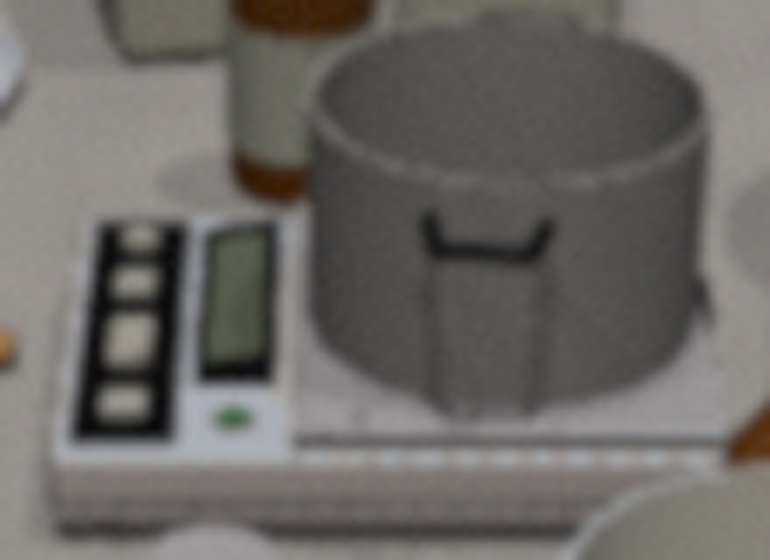

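Keys in the zoom, left to right: round power (140,471), unit (209,478), wide tare (291,487), print (375,495). I'll compute positions by fitting the scale pose.

```bash
cat > h.py <<'E'
import numpy as np
from scipy.spatial.transform import Rotation as R
from scipy.optimize import least_squares
KEY=np.array([[-.118,y,.054] for y in (.08,.034,-.022,-.078)])
CAM={"top":(505.58148918,272.84490719,202.81916566,[.2844037,.00079647469,1.7322813],[-0.69883359,0.7111509,-0.05476562,0.05382144]),
"side":(455.65786397,272.10338793,216.87368554,[0.41179379,-1.06574679,0.76890856],[0.87390541,-0.04721648,0.02384825,-0.48320928])}
def ray(c,u,v):
    f,cx,cy,p,q=CAM[c]; return np.array(p),R.from_quat(q).apply([(u-cx)/f,(v-cy)/f,1])
def onz(c,u,v,z):
    p,d=ray(c,u,v); return p+d*(z-p[2])/d[2]
E
python3 - <<'E'
from h import *
T=[(140,471),(209,478),(291,487),(375,495)]
S=[(140,239),(134,281),(130,339),(124,403)]
def fit(P):
    P=np.array(P)[:,:2]
    g=lambda t:(t[:2]+(KEY[:,:2]@np.array([[np.cos(t[2]),np.sin(t[2])],[-np.sin(t[2]),np.cos(t[2])]]))-P).ravel()
    r=least_squares(g,[.6,.2,0]); return r.x,np.round((P.ravel()+r.fun).reshape(-1,2),4),np.round(r.fun*1e3,1)
pt=[onz("top",150+(u+.5)/5-.5,125+(v+.5)/5-.5,.054) for u,v in T]
ps=[onz("side",235+(u+.5)/7-.5,145+(v+.5)/7-.5,.054) for u,v in S]
print(np.round(pt,4),np.round(ps,4))
print(fit(pt)); print(fit(ps)); print(fit((np.array(pt)+ps)/2))
E
```

```text
[[0.4959 0.3155 0.054 ]
 [0.4904 0.2694 0.054 ]
 [0.4834 0.2146 0.054 ]
 [0.477  0.1585 0.054 ]] [[0.4956 0.316  0.054 ]
 [0.4896 0.2731 0.054 ]
 [0.4837 0.2169 0.054 ]
 [0.477  0.159  0.054 ]]
(array([ 0.60341212,  0.22185093, -0.12042016]), array([[0.4959, 0.3154],
       [0.4904, 0.2698],
       [0.4836, 0.2142],
       [0.4769, 0.1586]]), array([-0. , -0.1, -0. ,  0.4,  0.2, -0.4, -0.1,  0.1]))
(array([ 0.60328844,  0.22407606, -0.11641474]), array([[0.4954, 0.3172],
       [0.49  , 0.2716],
       [0.4835, 0.2159],
       [0.477 , 0.1603]]), array([-0.2,  1.2,  0.4, -1.6, -0.2, -1. ,  0. ,  1.3]))
(array([ 0.60335056,  0.22296379, -0.11841458]), array([[0.4956, 0.3163],
       [0.4902, 0.2707],
       [0.4836, 0.2151],
       [0.477 , 0.1595]]), array([-0.1,  0.6,  0.2, -0.6,  0. , -0.7, -0. ,  0.7]))
```

```bash
python3 - <<'E'
from h import *
from rig import robot, viewer, spotter
import cv2
for n in ["top","side"]:
    p=viewer.camera(n)
    for o in ["bottle_side","bottle_mid","pot","spatula"]:
        for d in spotter.boxes_of(o,p)[:2]: print(n,o,round(d["score"],2),np.round(R.from_quat(p["attitude"]).apply(d["at"])+p["xyz"],3))
a=cv2.imread("pics/top0.png")[160:225,95:185]
cv2.imwrite("pics/z_b.png",cv2.resize(a,None,fx=8,fy=8,interpolation=cv2.INTER_CUBIC))
E
```

```text
top bottle_side 0.97 [0.58  0.458 0.142]
top bottle_mid 0.85 [ 0.726 -0.     0.108]
top pot 0.91 [0.665 0.22  0.061]
top spatula 0.71 [0.263 0.308 0.001]
side bottle_side 0.71 [0.28  0.302 0.005]
side bottle_side 0.56 [0.584 0.452 0.121]
side bottle_mid 0.64 [ 0.736 -0.012  0.133]
side pot 0.81 [0.652 0.16  0.122]
side spatula 0.8 [0.278 0.302 0.009]
```

View pics/z_b.png

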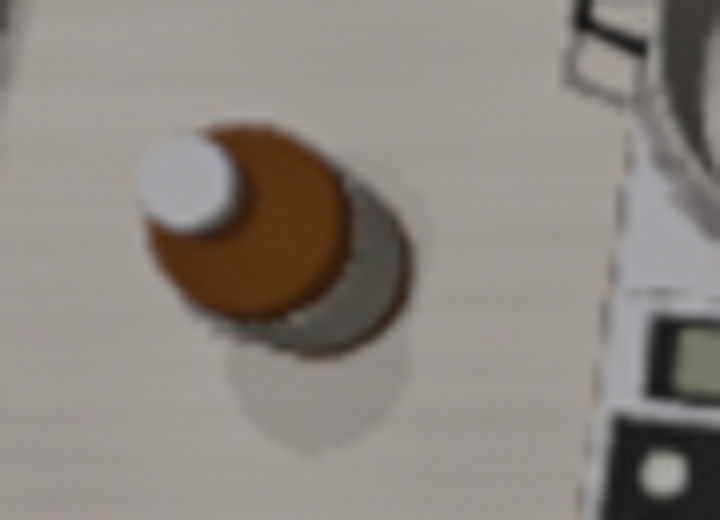

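The amber bottle's cap is at zoom (183,184) and its base circle centre about (319,262). I'll compute clearances for the gripper body from that.

```bash
python3 - <<'E'
from h import *
z=lambda u,v,h:onz("top",95+(u+.5)/8-.5,160+(v+.5)/8-.5,h)
c=z(183,184,.205); b=z(319,262,0.005); print(c,b)
B=((c+b)/2)[:2]
q=lambda u,v,h:onz("top",150+(u+.5)/5-.5,125+(v+.5)/5-.5,h)
P=q(275,212,.166)[:2]; print("pot",P)
# keypad frontage
for name,K in (("pow",np.array([.496,.316])),("powoff",np.array([.493,.313])),("tare",np.array([.4836,.2148]))):
  for yaw in (-12,-6.8,-3,0,4,8,12,16):
    a=np.radians(yaw); ex=np.array([np.cos(a),np.sin(a)]); ey=np.array([-np.sin(a),np.cos(a)])
    def gap(C,r):
        d=C-K; l=np.abs([d@ex,d@ey])-[.0375,.095]; return np.hypot(*np.maximum(l,0))-r
    print(name,yaw,"bottle %.3f pot %.3f"%(gap(B,.04),gap(P,.09)))
E
```

```text
[0.59240681 0.47352898 0.205     ] [0.59725328 0.47546187 0.005     ]
pot [0.64570818 0.21084538]
pow -12 bottle 0.045 pot 0.041
pow -6.8 bottle 0.045 pot 0.034
pow -3 bottle 0.047 pot 0.028
pow 0 bottle 0.048 pot 0.023
pow 4 bottle 0.051 pot 0.016
pow 8 bottle 0.055 pot 0.011
pow 12 bottle 0.060 pot 0.005
pow 16 bottle 0.066 pot 0.001
powoff -12 bottle 0.049 pot 0.043
powoff -6.8 bottle 0.049 pot 0.036
powoff -3 bottle 0.051 pot 0.030
powoff 0 bottle 0.053 pot 0.025
powoff 4 bottle 0.056 pot 0.019
powoff 8 bottle 0.060 pot 0.013
powoff 12 bottle 0.064 pot 0.008
powoff 16 bottle 0.070 pot 0.003
tare -12 bottle 0.143 pot 0.032
tare -6.8 bottle 0.141 pot 0.034
tare -3 bottle 0.140 pot 0.035
tare 0 bottle 0.140 pot 0.035
tare 4 bottle 0.141 pot 0.034
tare 8 bottle 0.143 pot 0.032
tare 12 bottle 0.145 pot 0.030
tare 16 bottle 0.148 pot 0.027
```

```bash
cat >> h.py <<'E'
def todo(x,y,z,yaw=-6.8):
    from rig import robot
    o=robot.get_obs(); r=R.from_quat(o["tool_rot"]); a=np.radians(yaw)
    goal=R.from_matrix(np.array([[-np.cos(a),-np.sin(a),0],[-np.sin(a),np.cos(a),0],[0,0,-1]]).T.T) 
    goal=R.from_matrix(np.column_stack([[-np.cos(a),-np.sin(a),0],[-np.sin(a),np.cos(a),0],[0,0,-1]]))
    print("t",o["time"],"pos",np.round(o["position"],4),"F",np.round(o["ft_force"],2),"w",round(o["grip_width"],4))
    print("turn",np.round(np.degrees((r.inv()*goal).as_rotvec())/5,2),"shift now",np.round(r.inv().apply(np.array([x,y,z])-o["position"])/.04,3),"shift after turn",np.round(goal.inv().apply(np.array([x,y,z])-o["position"])/.04,3))
E
python3 -m crank '0 0 -0.9 0 0 0 1;0 0 -0.9 0 0 0 1;0 0 -0.66 0 0 0 1' 10
python3 -c "
from h import *
todo(.494,.314,.15)"
```

```text
time: 1.68
position: [0.2047, 0.5905, 0.2225]
tool_rot: [0.056, 0.998, -0.0, -0.0]
ft_force: [0.4, 0.5, -0.2]
grip_width: 0.0645
t 1.675 pos [0.2047 0.5905 0.2225] F [ 0.45  0.48 -0.19] w 0.0645
turn [-0.   -0.    0.07] shift now [-7.96  -6.059  1.813] shift after turn [-7.999 -6.007  1.813]
```

```bash
python3 -m crank '0 0 0 -0.9 -0.7 0 1;0 0 0 -0.9 -0.7 0 1;0 0 0 -0.9 -0.7 0 1;0 0 0 -0.9 -0.7 0 1;0 0 0 -0.9 -0.7 0 1'
python3 -m crank '0 0 0 -0.9 -0.7 0 1;0 0 0 -0.9 -0.7 0 1;0 0 0 -0.8 -0.6 0.3 1;0 0 0 0 0 0 1'
python3 - <<'E'
from h import *
from rig import robot, viewer
import cv2
todo(.494,.314,.12)
for n in ["top","side","wrist"]:
    p=viewer.camera(n); i=p["img"][:,:,::-1]; cv2.imwrite(f"pics/{n}1.png",i)
    if n=="wrist": print(p["camera_matrix"],p["xyz"],p["attitude"])
cv2.imwrite("pics/ts1.png",np.hstack([cv2.imread("pics/top1.png")[100:300,60:300],cv2.imread("pics/side1.png")[60:260,140:400]]))
E
```

```text
time: 2.3
position: [0.3707, 0.4305, 0.2228]
tool_rot: [0.052, 0.999, 0.002, 0.001]
ft_force: [0.2, 0.8, 0.2]
grip_width: 0.0147
time: 2.8
position: [0.472, 0.3351, 0.2113]
tool_rot: [0.054, 0.999, 0.002, 0.002]
ft_force: [0.2, -0.1, 0.5]
grip_width: 0.0003
t 2.8 pos [0.472  0.3351 0.2113] F [ 0.16 -0.06  0.5 ] w 0.0003
turn [0.05 0.05 0.11] shift now [-0.594 -0.474  2.283] shift after turn [-0.609 -0.458  2.282]
[[314.76630851   0.         282.35298571]
 [  0.         314.76630851 202.53604223]
 [  0.           0.           1.        ]] [0.38839405 0.34581681 0.37292943] [0.73534726 0.66036079 0.1041551  0.11108443]
```

View pics/ts1.png

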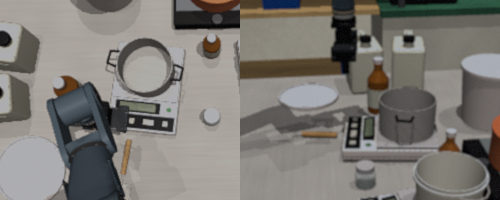

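View pics/wrist1.png

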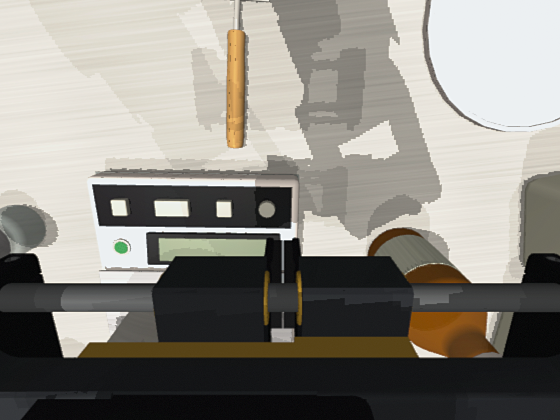

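The wrist picture shows the keys clearly: power (267,209), unit (224,209), tare (172,208), print (120,208). I'll cross-check the key positions.

```bash
cat >> h.py <<'E'
CAM["wrist"]=(314.76630851,282.35298571,202.53604223,[0.38839405,0.34581681,0.37292943],[0.73534726,0.66036079,0.1041551,0.11108443])
E
python3 - <<'E'
from h import *
for u,v in ((267,209),(224,209),(172,208),(120,208)): print(np.round(onz("wrist",u,v,.054),4))
todo(.495,.315,.12)
E
```

```text
[0.4941 0.3201 0.054 ]
[0.4891 0.2745 0.054 ]
[0.482  0.2196 0.054 ]
[0.4761 0.1647 0.054 ]
t 2.95 pos [0.4697 0.3376 0.2122] F [ 0.06 -0.77 -0.11] w 0.0003
turn [0.07 0.05 0.16] shift now [-0.678 -0.508  2.305] shift after turn [-0.696 -0.485  2.304]
```

```bash
python3 -m crank '0 0 0.16 -0.4 -0.3 0 1;0 0 0 -0.3 -0.2 0.6 1;0 0 0 0 0 0.8 1;0 0 0 0 0 0.6 1;0 0 0 0 0 0 1'
python3 -c "
from h import *
todo(.495,.3165,.07)"
```

```text
time: 3.58
position: [0.4985, 0.3167, 0.133]
tool_rot: [0.057, 0.998, 0.004, 0.006]
ft_force: [-0.8, 0.6, 0.5]
grip_width: 0.0004
t 3.575 pos [0.4985 0.3167 0.133 ] F [-0.77  0.6   0.54] w 0.0004
turn [0.1  0.13 0.06] shift now [ 0.104 -0.028  1.574] shift after turn [ 0.086 -0.015  1.576]
```

```bash
python3 -m crank '0.1 0.13 0.05 0.05 0 0.6 1;0 0 0 0.03 0 0.5 1;0 0 0 0 0 0.35 1;0 0 0 0 0 0 1;0 0 0 0 0 0 1'
python3 - <<'E'
from h import *
from rig import viewer
import cv2
todo(.495,.3165,.054)
for n in ["wrist","side","top"]:
    p=viewer.camera(n); i=p["img"][:,:,::-1]; cv2.imwrite(f"pics/{n}2.png",i)
a=cv2.resize(cv2.imread("pics/side2.png")[130:230,220:360],None,fx=4,fy=4)
cv2.imwrite("pics/s2.png",a)
todo(.495,.3165,.054)
E
```

```text
time: 4.2
position: [0.5004, 0.3197, 0.0793]
tool_rot: [0.058, 0.998, 0.002, 0.005]
ft_force: [0.3, 0.9, 0.2]
grip_width: 0.0006
t 4.2 pos [0.5004 0.3197 0.0793] F [0.25 0.89 0.24] w 0.0006
turn [0.05 0.12 0.04] shift now [ 0.132 -0.098  0.631] shift after turn [ 0.126 -0.095  0.633]
t 4.35 pos [0.5002 0.3195 0.0792] F [ 0.58 -0.73 -0.51] w 0.0006
turn [0.05 0.12 0.04] shift now [ 0.127 -0.094  0.629] shift after turn [ 0.121 -0.091  0.631]
```

View pics/s2.png

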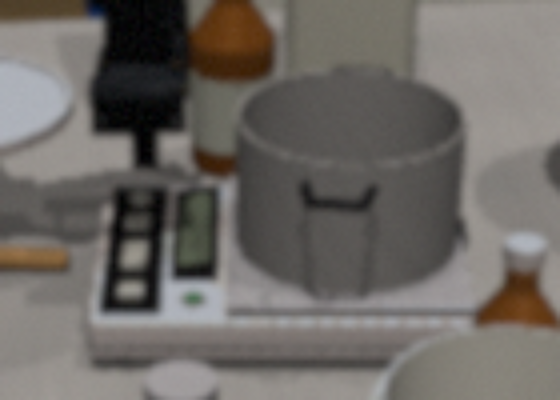

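View pics/wrist2.png

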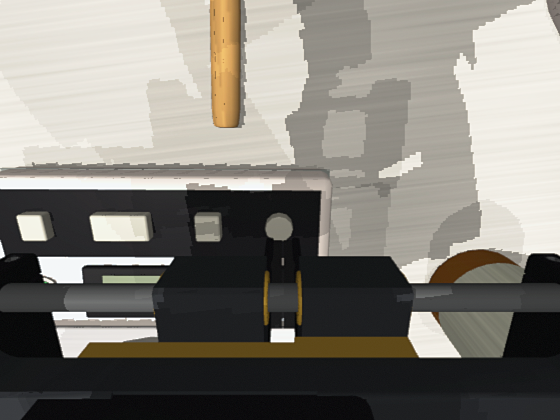

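View pics/top2.png

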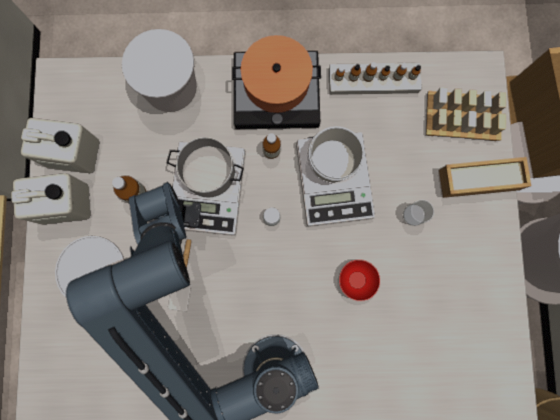

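```bash
python3 -m crank '0.05 0.12 0.04 0.14 -0.06 0 1;0 0 0 0 0 0 1;0 0 0 0 0 0 1'
python3 - <<'E'
from h import *
from rig import viewer
import cv2
todo(.495,.3175,.054)
p=viewer.camera("wrist"); i=p["img"][:,:,::-1]; cv2.imwrite("pics/wrist3.png",cv2.resize(i[170:290,180:340],None,fx=5,fy=5,interpolation=cv2.INTER_CUBIC))
m=p["camera_matrix"]; CAM["w"]=(m[0][0],m[0][2],m[1][2],p["xyz"],p["attitude"]); print(CAM["w"])
todo(.495,.3175,.054)
E
```

```text
time: 4.72
position: [0.4943, 0.3178, 0.0801]
tool_rot: [0.06, 0.998, 0.0, 0.0]
ft_force: [-0.4, 0.4, -0.0]
grip_width: 0.0005
t 4.725 pos [0.4943 0.3178 0.0801] F [-0.43  0.41 -0.01] w 0.0005
turn [ 0.01  0.   -0.01] shift now [-0.019 -0.006  0.652] shift after turn [-0.019 -0.006  0.652]
(np.float64(314.7663085084516), np.float64(282.3529857075226), np.float64(202.53604223165536), array([0.41335989, 0.32846428, 0.24134949]), array([0.73963214, 0.65607271, 0.09997996, 0.11187898]))
t 4.775 pos [0.4942 0.3178 0.08  ] F [-0.22 -0.08 -0.62] w 0.0002
turn [ 0.   -0.   -0.01] shift now [-0.022 -0.005  0.651] shift after turn [-0.022 -0.005  0.651]
```

View pics/wrist3.png

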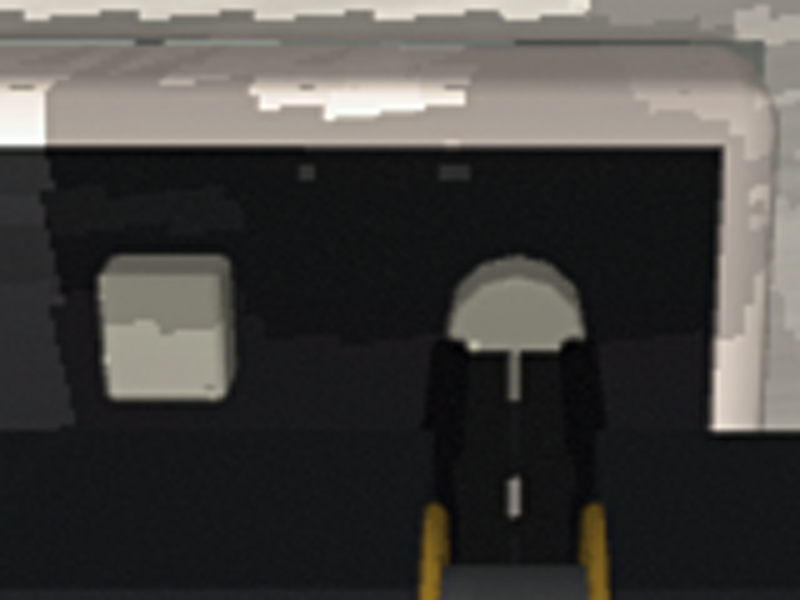

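The power key is centred at zoom column ~516, directly under the closed fingers (seam at 514). Its front top edge is at row ~278, so its centre is about row 344.

```bash
python3 - <<'E'
from h import *
CAM["w"]=(314.7663,282.353,202.536,[0.41335989,0.32846428,0.24134949],[0.73963214,0.65607271,0.09997996,0.11187898])
g=lambda u,v:onz("w",180+(u+.5)/5-.5,170+(v+.5)/5-.5,.054)
print("power",g(516,344),"front",g(516,278),"unit",g(170,337))
f,cx,cy,p,q=CAM["w"]; c=R.from_quat(q).inv().apply(np.array([.4942,.3178,.08])-p); print("tcp zoom px",((c[0]/c[2]*f+cx+.5-180)*5,(c[1]/c[2]*f+cy+.5-170)*5))
E
```

```text
power [0.49530193 0.3191288  0.054     ] front [0.48623104 0.32021343 0.054     ] unit [0.48898884 0.27492849 0.054     ]
tcp zoom px (np.float64(504.2598413919953), np.float64(429.9700715767304))
```

```bash
python3 -m crank '0 0 0 -0.02 0 0.5 1;0 0 0 0 0 0 1;0 0 0 0 0 0 1'
python3 -c "
from h import *
todo(.495,.3178,.0505)"
```

```text
time: 5.15
position: [0.4957, 0.318, 0.0605]
tool_rot: [0.06, 0.998, 0.001, 0.001]
ft_force: [0.1, 0.4, -0.3]
grip_width: 0.0001
t 5.15 pos [0.4957 0.318  0.0605] F [ 0.1   0.36 -0.3 ] w 0.0001
turn [ 0.01  0.01 -0.01] shift now [ 0.016 -0.007  0.249] shift after turn [ 0.016 -0.007  0.249]
```

```bash
python3 -m crank '0 0 0 0.01 0 0.12 1;0 0 0 0 0 0 1'
python3 -m crank '0 0 0 0 0 0.08 1;0 0 0 0 0 0 1'
python3 -c "
from h import *
todo(.495,.3178,.0505)"
```

```text
time: 5.4
position: [0.4957, 0.3183, 0.0563]
tool_rot: [0.06, 0.998, 0.001, 0.001]
ft_force: [-0.4, 0.1, -0.6]
grip_width: 0.0006
time: 5.65
position: [0.4962, 0.3185, 0.0535]
tool_rot: [0.059, 0.998, 0.001, 0.002]
ft_force: [-0.4, 0.8, 1.3]
grip_width: 0.0003
t 5.65 pos [0.4962 0.3185 0.0535] F [-0.39  0.79  1.32] w 0.0003
turn [ 0.03  0.04 -0.  ] shift now [ 0.028 -0.021  0.076] shift after turn [ 0.028 -0.021  0.076]
```

```bash
python3 -m crank '0 0 0 0 0 0.07 1;0 0 0 0 0 0 1'
python3 -c "
from h import *
from rig import viewer
import cv2
todo(.495,.3178,.0505)
p=viewer.camera('wrist'); cv2.imwrite('pics/wrist4.png',cv2.resize(p['img'][170:290,180:340,::-1],None,fx=5,fy=5))
todo(.495,.3178,.0505)"
```

```text
time: 5.9
position: [0.4962, 0.3185, 0.0511]
tool_rot: [0.059, 0.998, 0.001, 0.002]
ft_force: [-0.2, -0.3, 3.4]
grip_width: 0.0003
t 5.9 pos [0.4962 0.3185 0.0511] F [-0.16 -0.3   3.43] w 0.0003
turn [ 0.03  0.04 -0.  ] shift now [ 0.029 -0.022  0.016] shift after turn [ 0.029 -0.022  0.016]
t 5.95 pos [0.4962 0.3185 0.0512] F [ 0.14 -0.4   2.87] w 0.0004
turn [ 0.03  0.04 -0.  ] shift now [ 0.028 -0.022  0.018] shift after turn [ 0.028 -0.022  0.018]
```

View pics/wrist4.png

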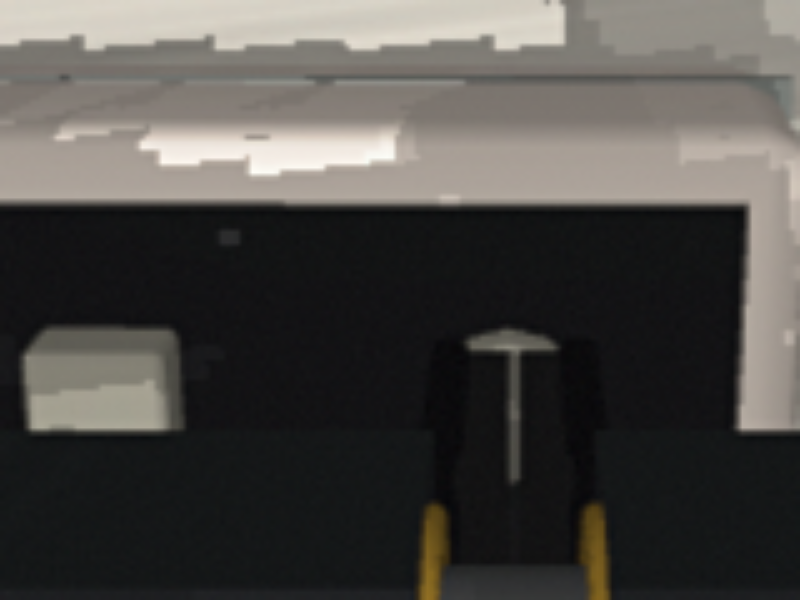

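The fingers sit squarely on the round key, which is pushed down at about 3 N. That is near the switching point, so I'll press a touch deeper.

```bash
python3 -m crank '0 0 0 0 0 0.03 1;0 0 0 0 0 0 1'
python3 -m crank '0 0 0 0 0 0.02 1;0 0 0 0 0 0 1'
```

```text
time: 6.2
position: [0.4962, 0.3185, 0.0505]
tool_rot: [0.059, 0.998, 0.001, 0.002]
ft_force: [-0.4, -0.2, 4.2]
grip_width: 0.0004
time: 6.45
position: [0.4963, 0.3185, 0.0505]
tool_rot: [0.059, 0.998, 0.001, 0.002]
ft_force: [-1.3, -0.5, 4.2]
grip_width: 0.0004
```

```bash
python3 -m crank '0 0 0 0 0 -0.3 1;0 0 0 0 0 -0.6 1;0 0 0 0 0 -0.3 1;0 0 0 0 0 0 1'
python3 - <<'E'
from h import *
from rig import viewer
import cv2
todo(.4835,.2155,.08)
for n,s in (("side",np.s_[140:230,220:360]),("wrist",np.s_[:]),("top",np.s_[120:245,150:260])):
    p=viewer.camera(n); i=p["img"][:,:,::-1][s]; cv2.imwrite(f"pics/{n}5.png",cv2.resize(i,None,fx=1 if n=="wrist" else 4,fy=1 if n=="wrist" else 4))
E
```

```text
time: 6.95
position: [0.496, 0.3184, 0.0997]
tool_rot: [0.059, 0.998, 0.001, 0.002]
ft_force: [-0.1, -0.1, -0.6]
grip_width: 0.0004
t 6.95 pos [0.496  0.3184 0.0997] F [-0.15 -0.06 -0.59] w 0.0004
turn [ 0.03  0.04 -0.  ] shift now [ 0.006 -2.592  0.486] shift after turn [ 0.005 -2.591  0.492]
```

View pics/side5.png

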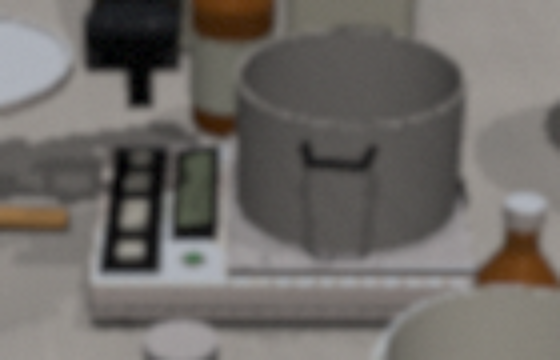

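View pics/wrist5.png

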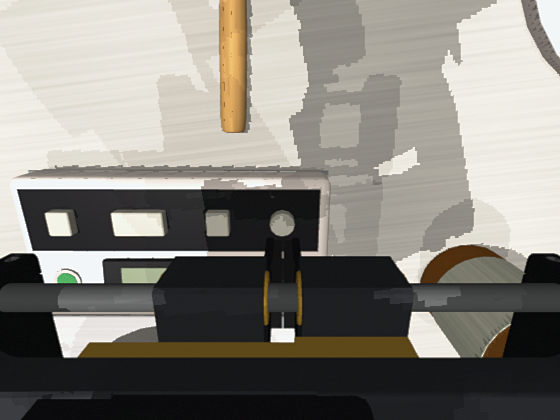

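View pics/top5.png

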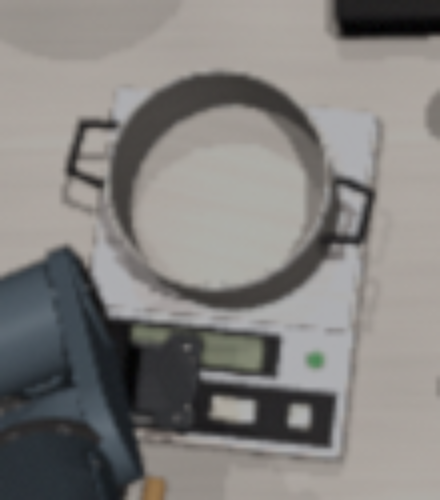

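The power key is up again (wrist picture at (282,224)) and the pot has not moved. Next is the wide tare key at (138,223) in the same picture.

```bash
python3 -m crank '0 0 0 0 -0.8 0 1;0 0 0 0 -0.8 0 1;0 0 0 0 -0.8 0 1;0 0 0 0 0 0 1;0 0 0 0 0 0 1'
python3 -c "
from h import *
todo(.4835,.2165,.08)"
```

```text
time: 7.72
position: [0.4818, 0.2207, 0.0946]
tool_rot: [0.059, 0.998, -0.0, -0.002]
ft_force: [0.3, -0.1, -0.8]
grip_width: 0.0005
t 7.725 pos [0.4818 0.2207 0.0946] F [ 0.33 -0.12 -0.78] w 0.0005
turn [-0.   -0.05  0.01] shift now [-0.055 -0.1    0.365] shift after turn [-0.054 -0.1    0.365]
```

```bash
python3 -m crank '0 -0.05 0 -0.04 -0.11 0.2 1;0 0 0 0 0 0.2 1;0 0 0 0 0 0 1;0 0 0 0 0 0 1'
python3 - <<'E'
from h import *
from rig import viewer
import cv2
todo(.4835,.2165,.06)
p=viewer.camera("wrist"); cv2.imwrite("pics/wrist6.png",cv2.resize(p["img"][170:290,180:340,::-1],None,fx=5,fy=5))
E
```

```text
time: 8.22
position: [0.483, 0.2181, 0.0766]
tool_rot: [0.058, 0.998, -0.0, 0.0]
ft_force: [0.5, 0.8, -0.1]
grip_width: -0.0001
t 8.225 pos [0.483  0.2181 0.0766] F [ 0.55  0.76 -0.07] w -0.0001
turn [-0.    0.01  0.04] shift now [-0.016 -0.039  0.416] shift after turn [-0.016 -0.039  0.416]
```

View pics/wrist6.png

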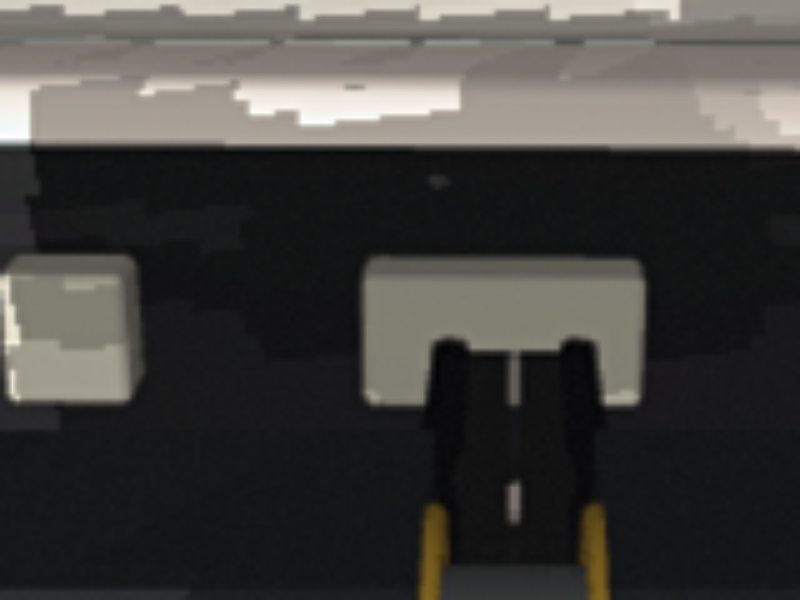

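The tare key spans zoom columns 360–645 (centre 503), and the fingers are at 514, about 1.5 mm off and well inside the key. Now I'll lower onto it.

```bash
python3 -m crank '0 0 0 -0.01 -0.04 0.42 1;0 0 0 0 0 0 1;0 0 0 0 0 0 1'
python3 -m crank '0 0 0 0 0 0.08 1;0 0 0 0 0 0 1'
python3 -c "
from h import *
todo(.4835,.2165,.0505)"
```

```text
time: 8.65
position: [0.4841, 0.217, 0.0607]
tool_rot: [0.057, 0.998, 0.0, 0.001]
ft_force: [-0.0, 0.5, -0.1]
grip_width: 0.0007
time: 8.9
position: [0.4847, 0.2172, 0.0582]
tool_rot: [0.057, 0.998, 0.001, 0.002]
ft_force: [-0.4, -0.1, -0.3]
grip_width: 0.0006
t 8.9 pos [0.4847 0.2172 0.0582] F [-0.44 -0.07 -0.32] w 0.0006
turn [0.02 0.05 0.05] shift now [ 0.028 -0.021  0.193] shift after turn [ 0.027 -0.021  0.193]
```

```bash
python3 -m crank '0 0 0 0.02 -0.02 0.12 1;0 0 0 0 0 0 1'
python3 -m crank '0 0 0 0 0 0.08 1;0 0 0 0 0 0 1'
```

```text
time: 9.15
position: [0.4842, 0.2166, 0.0536]
tool_rot: [0.057, 0.998, 0.001, 0.003]
ft_force: [0.3, 0.1, 2.1]
grip_width: 0.0003
time: 9.4
position: [0.4842, 0.2166, 0.0507]
tool_rot: [0.057, 0.998, 0.001, 0.003]
ft_force: [0.4, 0.3, 3.6]
grip_width: 0.0002
```

```bash
python3 -m crank '0 0 0 0 0 0.02 1;0 0 0 0 0 0 1'
python3 -m crank '0 0 0 0 0 0.02 1;0 0 0 0 0 0 1'
```

```text
time: 9.65
position: [0.4842, 0.2166, 0.0505]
tool_rot: [0.057, 0.998, 0.001, 0.003]
ft_force: [0.3, -0.3, 4.2]
grip_width: 0.0005
time: 9.9
position: [0.4842, 0.2166, 0.0505]
tool_rot: [0.057, 0.998, 0.001, 0.003]
ft_force: [-0.2, 0.3, 4.0]
grip_width: 0.0006
```

It is pressed to the same depth and about 4 N. I'll lift straight up and draw clear.

```bash
python3 -m crank '0 0 0 0 0 -0.4 1;0 0 0 0 0 -0.8 1;0 0 0 0 0 -0.9 1;0 0 0 0 0 -0.9 1;0 0 0 0 0 -0.9 1'
python3 -m crank '0 0 0 0.3 0.8 -0.5 1;0 0 0 0.3 0.9 0 1;0 0 0 0.3 0.9 0 1;0 0 0 0.3 0.9 0 1;0 0 0 0.3 0.9 0 1'
python3 -m crank '0 0 0 0.5 0.9 0 1;0 0 0 0.5 0.9 0 1;0 0 0 0.4 0.5 0 1;0 0 0 0 0 0 1;0 0 0 0 0 0 1'
python3 - <<'E'
from h import *
from rig import viewer
import cv2
for n in ("side","top"):
    p=viewer.camera(n); cv2.imwrite(f"pics/{n}7.png",p["img"][:,:,::-1])
a=cv2.resize(cv2.imread("pics/top7.png")[125:245,150:260],None,fx=4,fy=4)
b=cv2.resize(cv2.imread("pics/top0.png")[125:245,150:260],None,fx=4,fy=4)
cv2.imwrite("pics/t7z.png",np.hstack([b,a])[:,:800])
cv2.imwrite("pics/s7z.png",cv2.resize(cv2.imread("pics/side7.png")[145:225,235:345],None,fx=7,fy=7,interpolation=cv2.INTER_CUBIC))
todo(0,0,0)
E
```

```text
time: 10.52
position: [0.481, 0.2158, 0.2099]
tool_rot: [0.057, 0.998, -0.0, -0.001]
ft_force: [0.1, -0.2, -0.4]
grip_width: 0.0005
time: 11.15
position: [0.4432, 0.4006, 0.2382]
tool_rot: [0.06, 0.998, 0.001, 0.005]
ft_force: [1.1, -1.1, -0.5]
grip_width: 0.0003
time: 11.78
position: [0.3953, 0.5027, 0.2397]
tool_rot: [0.058, 0.998, 0.001, 0.005]
ft_force: [0.6, 0.1, -0.1]
grip_width: 0.0003
t 11.875 pos [0.3957 0.5024 0.2397] F [ 0.18 -0.16 -0.09] w 0.0001
turn [0.04 0.11 0.01] shift now [  8.404 -13.654   5.869] shift after turn [  8.335 -13.643   5.994]
```

View pics/top7.png

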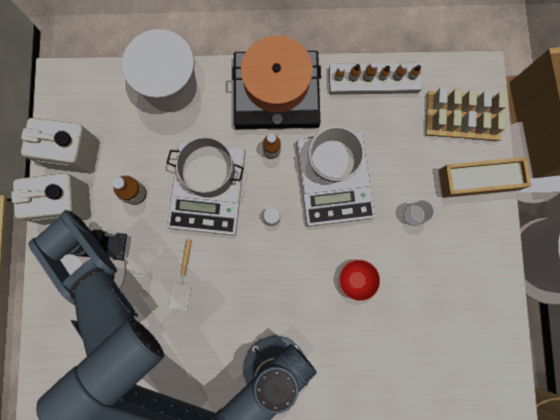

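View pics/s7z.png

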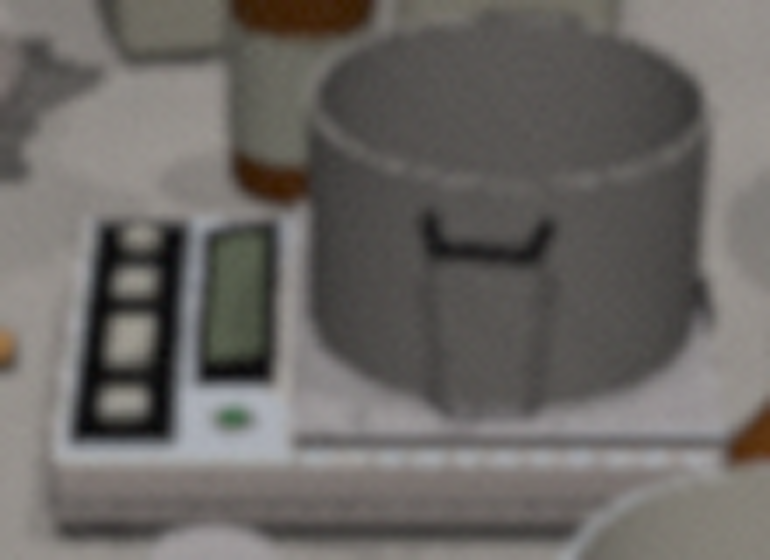

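View pics/t7z.png

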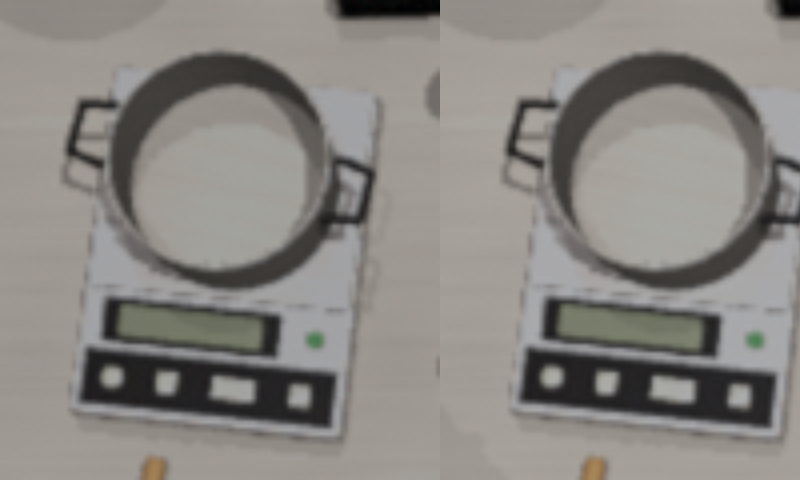

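The before and after pictures match: all keys are up, and the pot and everything else stand where they did. The hand is clear, so I'm handing in.

```bash
python3 -c "
from rig import robot
print(robot.hand_in())"
```

```text
the job is handed in; nothing more can be done
None
```

I pressed the power key of the pot's scale (the left-hand one), let it come up, then pressed its tare key and drew the hand clear. I handed in at about 12 s of the 38 s allowed.

- **Presses:** Both keys were pressed with the closed fingertips to about 4 N with the tip at z = 50.5 mm. That is about 3.5 mm of travel by the tip reading, past the switch point at about 2.5 mm.
- **Last checks:** The side and top pictures, compared with the ones from the start, show all the pot scale's keys up and the pot in place. The rest of the bench looks unmoved in the top view, and the wrist force is near zero.
- **Disagreement:** The raw wrist-camera position of the keys was up to about 4 mm off the other cameras in y. I settled it by lining up the visible fingers with each key.
- **Not confirmed:** The display looks the same before and after. That the scale woke and reads zero rests on the measured force and travel, not on a visible reading.

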